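# Release the loaf feeder's ratchet and draw the pusher home

### The job

The pusher of the loaf feeder has been advanced along its toothed rack and must go back so that the next loaf can be laid in. Flip the ratchet pawl by its ball-ended lever so that it tips over and lifts off the teeth, then draw the pusher by its black grip post all the way back to its rear stop. Leave the pawl flipped off the teeth.

Things in the scene. Friction and masses are not known exactly. Their poses are not given: they have to be found in the camera images.
- pawl (a joint): Angle (rad) of the pawl hinged on the pusher's rear: a ball-ended 8 mm rod above, a nose in the rack's saw teeth below. 0 to 0.25: nose in the teeth, rod leaning 15 to 29 deg back; the pusher clicks forward but cannot go back (12 mm play). Grows as the ball goes forward; about 0.5 upright; then it falls to its stop at 1.1, nose clear, and stays. Under 1 N at the ball. Flipped: above 0.8.
- pawl_knob (a point): Centre of the black ball (18 mm across) on the pawl's lever, 70 mm from its hinge pin, which is level, square to the feed direction and 52 mm above the table. Ball centre 113 to 120 mm above the table when engaged, 122 upright, 110 flipped. Free space behind and beside it; it travels with the pusher, 95 mm to the side of the grip post. Flipping carries it about 73 mm forward.
- pusher (a joint): How far (m) the pusher carriage stands forward of its rear stop: 0 fully home, 0.17 fully forward. It slides level along the fixed steel feeder trough (380 by 190 mm) with about 2.5 N friction and stays where it is left.
- pusher_grip (a point): Centre of the top of the black upright grip post on the pusher: 18 mm thick with a 22 mm head, 50 mm tall, top 110 mm above the table. Axes: x forward (feed direction, away from the rear stop), z up, y to the side where the pawl stands. The flat bar under the post is 60 mm above the table; the pusher plate, 106 mm wide, top edge 79 mm above the table, stands 40 mm ahead of the post.

How it is judged:
On the way, in this order (a step that is already met when the one before it is completed fails the run):
1. the pawl is flipped over, off the teeth, while the pusher is still forward (value of joint pawl above 0.8 rad and value of joint pusher above 0.06 m), for 0.2 s.
2. the pusher is drawn back to its rear stop (value of joint pusher below 0.015 m), for 0.2 s.
At the end, for the whole second after the job is handed in: The pusher stands within 15 mm of its rear stop (joint pusher below 0.015) and the pawl is still flipped off the teeth (joint pawl above 0.8) (value of joint pusher below 0.015 m and value of joint pawl above 0.8 rad); the robot touches nothing.
It also fails if it takes over 48 s, if anything falls off the work surface, if the arm or the gripper's body presses on something with over 40 N, if the wrist force passes 120 N, or if a joint passes its speed limit or range.

### The arm

A 6-joint arm with a two-finger parallel gripper is mounted at the origin on the work surface. World frame = base frame: x ahead of the robot, y to its left, z up, the work surface at z = 0. Lengths are in m, angles in rad, forces in N, time in s.
With the tool pointing down it reaches from about 0.35 to 0.875 m from the base axis. Payload 4.2 kg.
Tool frame: the origin (TCP) lies at the very end of the fingers, on their centre line; the grasp point (between the pads) lies 19 mm behind it; z points along the fingers, x is the direction in which the jaws open and shut, and the axes are right-handed (so a half turn about z gives the same grasp; the last joint's range is limited). The gripper opens to 87 mm and grips with 3 to 60 N. Pads are 19 mm wide; open, the fingers measure 117 mm over their backs; the gripper's body (75 mm by 190 mm) begins 51 mm behind the grasp point.
Start: joints at [1.385, 0.385, 0.008, 0, -1.194, -0.259], TCP at [0.269, 0.564, 0.223] pointing down, gripper open.
Joint ranges: [-3.14, 3.14], [-1.21, 2.06], [-1.07, 1.41], [-3.16, 2.05], [-2.99, -0.16], [-3.1, 3.1]. Speed limits (rad/s): [2.79, 2.79, 3.14, 3.14, 3.14, 3.14].

### API

Orientations are given as [roll, pitch, yaw] about the fixed x, y, z axes, in that order (R = Rz(yaw) Ry(pitch) Rx(roll)).
In Python, from plant import r, cams gives the robot as it stands.
- The arm moves only by the tool play_rows, never from a script. Its argument "increments" is a list that holds one entry, the list of rows, each a list of 5 numbers: the shift along the tool's x, y, z in m, then the turn about the tool's z in rad, then the opening, from 0 (shut) to 1 (fully open). A call has 1 to 12 rows; each row shifts and turns the commanded pose from where the row before left it, along the tool's axes as they then stand; what a row does not reach is not made up. A row lasts 1/12 s, in which the tool goes at most 41.7 mm and 7.16 degrees, less where a joint would pass 70% of its speed; a pose out of reach is approached as far as the arm can. A call is refused whole if a number of a shift passes 0.0417 or a number of a turn 0.125, either way. A call with a gripper value outside its range is refused whole. The fingers move at their own pace and stop on an object; "force" is the grip in N (left out, the last holds). Time passes only in rows, so rows that do not move let the fingers close. It gives the time, the measured TCP pose, the force and the opening at its end, in the units of the state.
- r.sense(): the state, without advancing time (a new reading comes with each control period).
- cams.snapshot(name): name is "scene" or "top" or "wrist"; returns the picture (420x560x3 uint8, red, green, blue); there is no depth.
- cams.camera_model(name): a dict with "fovy" (degrees; the focal length in pixels is half the picture's height over the tangent of half this angle, whatever the lens; pixels are square), "cx", "cy" (the principal point, pixels), "R" (3x3) and "t" (3): a world point X has camera coordinates R X + t; the wrist camera has in their place "mount" (4x4, takes a point from camera to tool coordinates, whose origin is the TCP and whose axes are the tool frame's). Camera axes: x right, y down, z forward; pixel columns grow to the right and rows downward; lengths in m; the calibration is good to about 2 mm. A picture is of the moment at which its call begins: read the wrist's pose just before it. camera_model takes no time and is no camera call.
- r.hand_in(): hands the job in, once; it reports no verdict.
The state is a dict: "t": time; "joints": joint angles; "qd": joint speeds; "joint_efforts": joint torques, N m; "position": TCP position; "tool_rot": TCP orientation; "ft_force": force on the tool from outside, world axes, zero at the start; "torque": the same for the moment, N m; "opening": finger opening in m.
Only numpy, scipy, OpenCV 4.12 (cv2) and the standard library are available. Lean on these libraries where they do the work, as an engineer would, in place of code of your own. Each camera call takes 0.05 s, during which the arm holds its last target.

## Working session

There is one attempt and no reset: what is moved stays moved. The work goes in short steps, Python scripts to look and compute and a tool call to move; the robot and the scene stay as the last step left them, time stands still between calls to the robot, and variables do not carry over. Pictures are saved under pics/ and viewed, and the job is handed in when it is done.

Besides the shell and the picture viewer there is one more tool, called after "Request:" by a JSON object that holds its "op" and its "data". play_rows: Moves the arm, as the interface text tells. Its arguments: {"type":"object","properties":{"increments":{"type":"array"},"force":{"type":"number"}},"required":["increments"]}

```bash
mkdir -p pics; ls; python3 - <<'E'
from plant import r,cams
import cv2
s=r.sense();print(s)
for n in("scene","top"):
    cv2.imwrite(f"pics/{n}0.png",cams.snapshot(n)[:,:,::-1]);print(n,cams.camera_model(n))
E
```

```text
pics
{'t': 0.0, 'joints': array([ 1.38460912e+00,  3.85553976e-01,  6.61705917e-03, -5.25818412e-04,
       -1.19402407e+00, -2.58641915e-01]), 'qd': array([-0.00047007, -0.00071522, -0.00101571,  0.00245794, -0.00090024,
        0.00138034]), 'joint_efforts': array([-1.90814094e-04, -3.90666211e+01,  1.87406731e+01,  4.22012866e+00,
        1.09537636e-02, -1.89736343e-04]), 'position': array([0.26863012, 0.56364002, 0.22145377]), 'tool_rot': array([-3.14151126e+00, -2.21765159e-03, -2.01581953e+00]), 'ft_force': array([-0.61318591,  0.60537199, -0.4746923 ]), 'torque': array([-0.02143842, -0.02075752, -0.03269938]), 'opening': 0.08678371973964244}
scene {'fovy': 55.31488421349398, 'cx': 286.59509046612726, 'cy': 211.37614449215272, 'R': array([[-0.80061768,  0.59898775,  0.01500003],
       [ 0.42036   ,  0.57934823, -0.69832163],
       [-0.42697634, -0.55278324, -0.71562693]]), 't': array([ 0.37259779, -0.23880163,  1.0278461 ])}
top {'fovy': 50.8073889614423, 'cx': 283.27877069196114, 'cy': 206.0047027486656, 'R': array([[ 0.00271336, -0.99999224,  0.00285551],
       [-0.99687712, -0.00293025, -0.07891399],
       [ 0.07892175, -0.00263247, -0.99687734]]), 't': array([0.10943935, 0.56032766, 0.7220003 ])}
```

View pics/scene0.png

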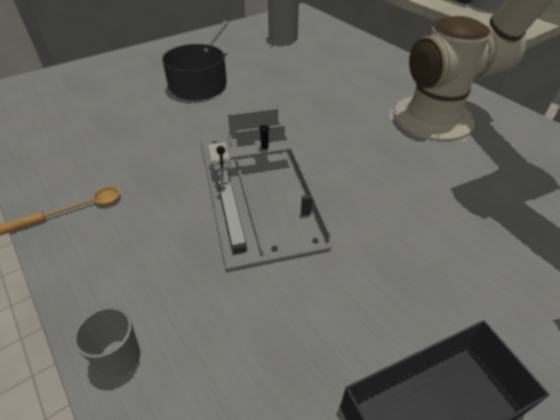

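View pics/top0.png

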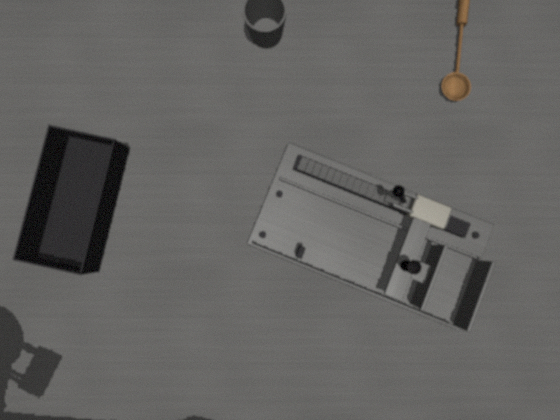

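```bash
python3 - <<'E'
import cv2
a=cv2.imread("pics/top0.png")[130:340,240:500];b=cv2.imread("pics/scene0.png")[90:280,190:340]
cv2.imwrite("pics/ta.png",cv2.convertScaleAbs(cv2.resize(a,None,fx=3,fy=2.8,interpolation=2),alpha=2))
cv2.imwrite("pics/sa.png",cv2.convertScaleAbs(cv2.resize(b,None,fx=3.1,fy=3.1,interpolation=2),alpha=2))
E
```

```text
(no output)
```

View pics/ta.png

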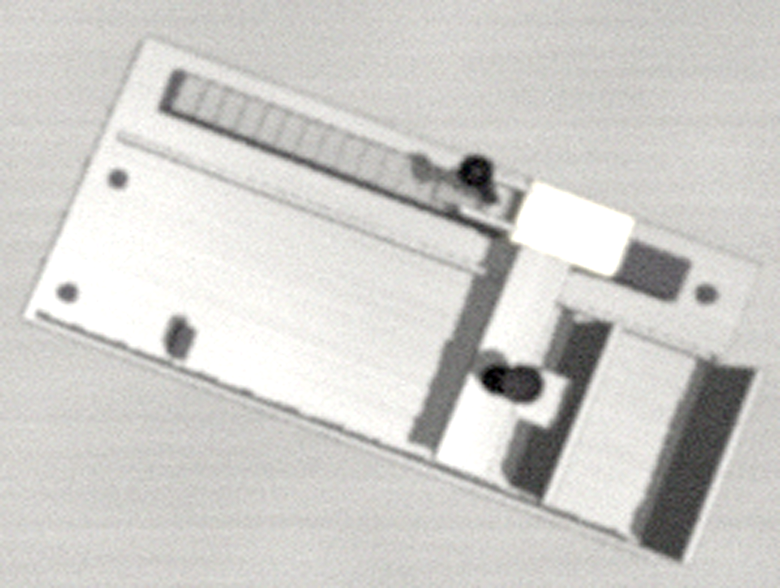

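View pics/sa.png

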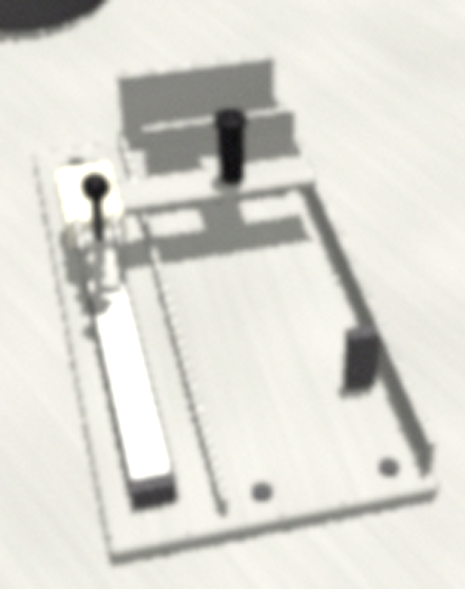

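```bash
cat > h.py <<'E'
import numpy as np
from plant import r,cams
def ray(n,uv):
    m=cams.camera_model(n);f=210/np.tan(np.radians(m['fovy']/2))
    R=np.array(m['R']);C=-R.T@np.array(m['t'])
    return C,R.T@np.array([(uv[0]-m['cx'])/f,(uv[1]-m['cy'])/f,1])
def plane(n,uv,z):
    C,d=ray(n,uv);return C+d*(z-C[2])/d[2]
def tri(a,b):
    A=np.zeros((3,3));B=np.zeros(3)
    for n,uv in(("top",a),("scene",b)):
        C,d=ray(n,uv);d=d/np.linalg.norm(d);P=np.eye(3)-np.outer(d,d);A+=P;B+=P@C
    return np.linalg.solve(A,B)
E
python3 - <<'E'
from h import *
np.set_printoptions(precision=4,suppress=True)
z=lambda u,v:(240+u/3,130+v/2.8)
s=lambda u,v:(190+u/3.1,90+v/3.1)
print("ball",plane("top",z(476,170),.118),plane("scene",s(96,187),.118),tri(z(476,170),s(96,187)))
print("grip",plane("top",z(522,384),.11),plane("scene",s(230,117),.11),tri(z(522,384),s(230,117)))
# trough edges
a=plane("top",z(148,38),.012);b=plane("top",z(765,262),.012);c=plane("top",z(22,318),.012);
for p in(a,b,c):print(p)
d=(b-a)[:2];print(np.linalg.norm(d),np.degrees(np.arctan2(d[1],d[0])),np.linalg.norm((c-a)[:2]))
st=plane("top",z(178,330),.03);print("stop",st)
E
```

```text
ball [ 0.5755 -0.0583  0.118 ] [ 0.5756 -0.0546  0.118 ] [ 0.5749 -0.0582  0.1158]
grip [ 0.4636 -0.0809  0.11  ] [ 0.4644 -0.0782  0.11  ] [ 0.4631 -0.0811  0.108 ]
[0.6688 0.1008 0.012 ]
[ 0.5319 -0.2495  0.012 ]
[0.4968 0.1717 0.012 ]
0.3761418058081325 -111.35497735876098 0.18604445409334588
stop [0.4901 0.0843 0.03  ]
```

Request:
{"op": "play_rows", "data": {"increments": [[[0,0,0,-0.0724,0],[0.02,-0.025,0,0,0],[0.02,-0.025,0,0,0],[0.02,-0.025,0,0,0],[0.02,-0.025,0,0,0],[0.02,-0.025,0,0,0],[0.02,-0.025,0,0,0],[0.02,-0.025,0,0,0],[0.02,-0.025,0,0,0],[0.02,-0.025,0,0,0],[0.02,-0.025,0,0,0],[0.02,-0.025,0,0,0]]], "force": 10}}

```text
t: 1.1
position: [0.4452, 0.2576, 0.2223]
tool_rot: [3.141, -0.001, -1.943]
ft_force: [0.0, 0.5, -0.8]
opening: 0.0149
```

Request:
{"op": "play_rows", "data": {"increments": [[[0.02,-0.024,0,0,0],[0.02,-0.024,0,0,0],[0.02,-0.024,0,0,0],[0.02,-0.024,0,0,0],[0.02,-0.024,0,0,0],[0.02,-0.024,0,0,0],[0.02,-0.024,0,0,0],[0.02,-0.023,0,0,0],[0.02,-0.023,0,0,0],[0.02,-0.023,0,0,0],[0,0,0,0,0],[0,0,0,0,0]]]}}

```text
t: 2.1
position: [0.5929, -0.0147, 0.2215]
tool_rot: [3.14, -0.001, -1.946]
ft_force: [-1.0, 0.5, 0.1]
opening: 0.0001
```

```bash
python3 - <<'E'
from h import *
import cv2
s=r.sense();print(s['t'],s['position'],s['tool_rot'],s['opening'])
print(cams.camera_model("wrist"))
for n in("scene","wrist"):
    cv2.imwrite(f"pics/{n}1.png",cv2.convertScaleAbs(cams.snapshot(n)[:,:,::-1],alpha=1.8))
E
```

```text
2.1 [ 0.59289487 -0.01467718  0.22147791] [ 3.13984652e+00 -8.28504651e-04 -1.94621597e+00] 9.875644729683155e-05
{'fovy': 59.862177384484355, 'cx': 282.8386049523415, 'cy': 218.9247575867421, 'mount': array([[ 9.99999967e-01, -2.51675535e-04, -5.18589116e-05,
        -1.64726743e-04],
       [ 2.56697005e-04,  9.69232061e-01,  2.46148627e-01,
        -6.65966477e-02],
       [-1.16862675e-05, -2.46148632e-01,  9.69232093e-01,
        -1.62092811e-01],
       [ 0.00000000e+00,  0.00000000e+00,  0.00000000e+00,
         1.00000000e+00]])}
```

View pics/scene1.png

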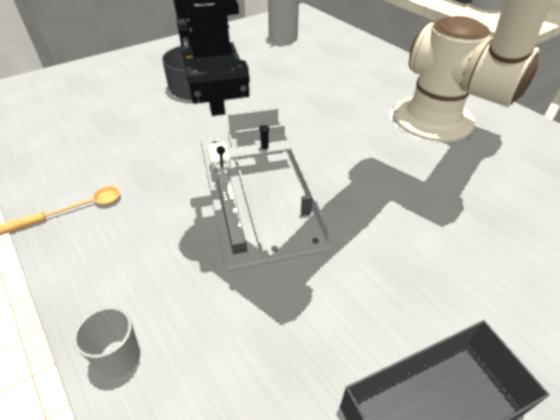

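View pics/wrist1.png

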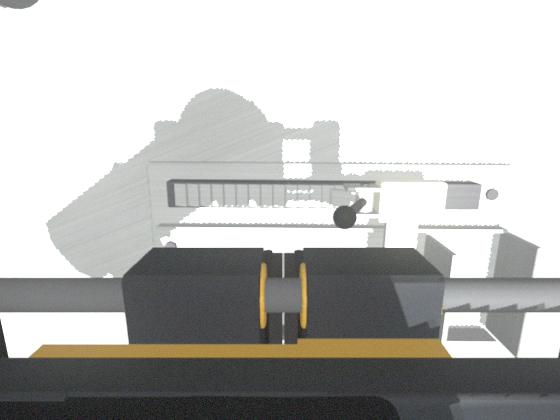

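```bash
cat >> h.py <<'E'
from scipy.spatial.transform import Rotation as Ro
F=np.array([-.364,-.931,0]);Y=np.array([-.931,.364,0])
def wplane(uv,z,s):
    m=cams.camera_model("wrist");f=210/np.tan(np.radians(m['fovy']/2));M=np.array(m['mount'])
    Rw=Ro.from_euler('xyz',s['tool_rot']).as_matrix()
    C=Rw@M[:3,3]+s['position'];d=Rw@M[:3,:3]@np.array([(uv[0]-m['cx'])/f,(uv[1]-m['cy'])/f,1])
    return C+d*(z-C[2])/d[2]
E
python3 - <<'E'
from h import *
s=r.sense()
b=wplane((344.5,217),.117,s);print(b,[(b-s['position'])@v for v in(F,Y)])
for z in (0.03,): 
  p,q=wplane((168,181),z,s),wplane((375,181),z,s);d=q-p;print(np.degrees(np.arctan2(d[1],d[0])))
E
```

```text
[ 0.57567306 -0.05628999  0.117     ] [np.float64(0.04637195942335763), np.float64(-0.00012532260730627737)]
-111.35969676597665
```

Request:
{"op": "play_rows", "data": {"increments": [[[0,0,0.03,0,0],[0,0,0.03,0,0],[0,0,0.03,0,0],[0,0,0.029,0,0],[0,0,0,0,0],[0.005,0,0,0,0],[0.005,0,0,0,0],[0.005,0,0,0,0],[0.005,0,0,0,0],[0.005,0,0,0,0],[0.005,0,0,0,0],[0,0,0,0,0]]]}}

```text
t: 3.2
position: [0.5819, -0.0422, 0.1042]
tool_rot: [-3.141, 0.001, -1.944]
ft_force: [-0.1, 0.4, -0.0]
opening: 0.0005
```

Request:
{"op": "play_rows", "data": {"increments": [[[0.005,0,0,0,0],[0.005,0,0,0,0],[0.005,0,0,0,0],[0.005,0,0,0,0],[0.005,0,0,0,0],[0.005,0,0,0,0],[0.005,0,0,0,0],[0.005,0,0,0,0],[0,0,0,0,0]]]}}

```text
t: 3.95
position: [0.567, -0.0794, 0.1035]
tool_rot: [3.141, -0.0, -1.944]
ft_force: [-0.2, 0.9, -0.3]
opening: 0.0004
```

```bash
python3 - <<'E'
from h import *
import cv2
s=r.sense();print(s['t'],s['position'],s['ft_force'])
for n in("scene","wrist"):
    cv2.imwrite(f"pics/{n}2.png",cv2.convertScaleAbs(cams.snapshot(n)[:,:,::-1],alpha=1.5))
a=cv2.imread("pics/scene2.png")[90:280,190:340]
cv2.imwrite("pics/sa2.png",cv2.resize(a,None,fx=3.1,fy=3.1,interpolation=2))
E
```

```text
3.95 [ 0.56697413 -0.07937844  0.10349616] [-0.15257909  0.89590687 -0.27270838]
```

View pics/sa2.png

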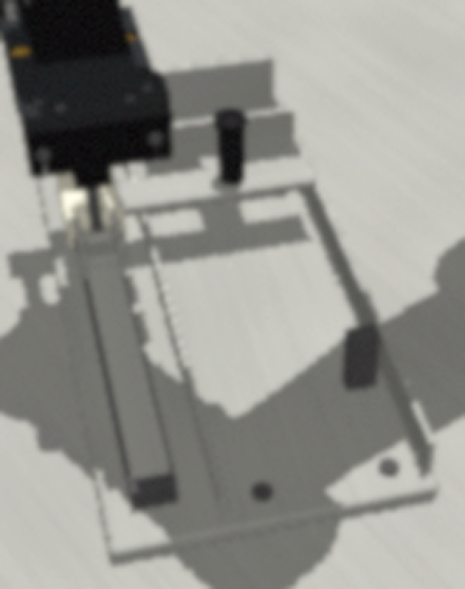

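View pics/wrist2.png

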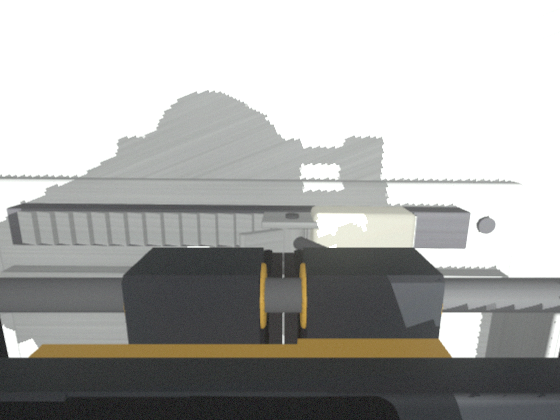

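Request:
{"op": "play_rows", "data": {"increments": [[[0.004,0,0,0,0],[0.004,0,0,0,0],[0.004,0,0,0,0],[0.004,0,0,0,0],[0,0,0,0,0],[0,0,0,0,0],[-0.03,0,0,0,0],[-0.03,0,0,0,0],[0,0,-0.03,0,0],[0,0,-0.03,0,0],[0,0,-0.03,0,0],[0,0,0,0,0]]]}}

```text
t: 5.05
position: [0.5876, -0.0371, 0.2006]
tool_rot: [-3.129, 0.005, -1.941]
ft_force: [1.1, 0.1, 1.4]
opening: 0.0004
```

```bash
python3 - <<'E'
from h import *
import cv2
s=r.sense();print(s['t'],s['position'],s['ft_force'])
for n in("scene","wrist"):
    cv2.imwrite(f"pics/{n}3.png",cv2.convertScaleAbs(cams.snapshot(n)[:,:,::-1],alpha=1.5))
a=cv2.imread("pics/scene3.png")[90:280,190:340]
cv2.imwrite("pics/sa3.png",cv2.resize(a,None,fx=3.1,fy=3.1,interpolation=2))
E
```

```text
5.05 [ 0.58758758 -0.03708444  0.20059041] [1.08556197 0.14462325 1.41688199]
```

View pics/sa3.png

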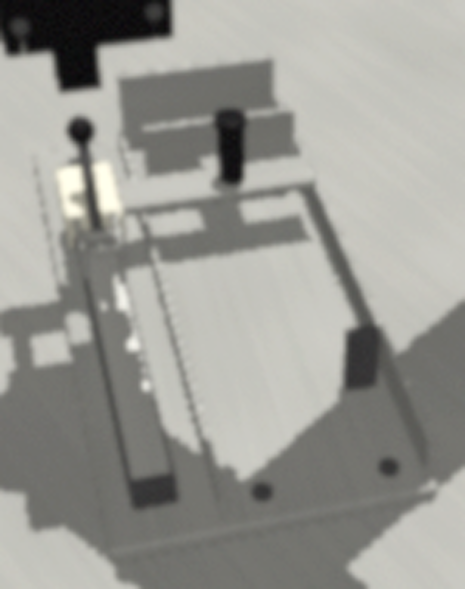

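View pics/wrist3.png

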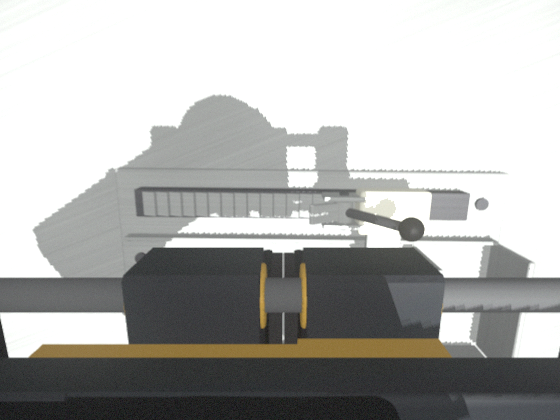

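```bash
python3 - <<'E'
from h import *
s=r.sense()
a=wplane((411.5,229),.11,s);b=plane("scene",(190+81/3.1,90+130/3.1),.11);g=plane("scene",(190+230/3.1,90+117/3.1),.11)
b0=np.array([.5756,-.0565,.11])
for q in(a,b):print(q,(q-b0)@F)
print(g)
t=np.array([.4637,-.0800,0]);d=t-s['position'];print(d@F,d@Y)
E
```

```text
[ 0.5483999  -0.11994254  0.11      ] 0.068965838119197
[ 0.54872919 -0.12082933  0.11      ] 0.06967158165415833
[ 0.46436812 -0.07823162  0.11      ]
0.08374351473448084 0.09655954549334744
```

Request:
{"op": "play_rows", "data": {"increments": [[[0.021,0.024,0,0,0.7],[0.021,0.024,0,0,0.7],[0.021,0.024,0,0,0.7],[0.02,0.024,0,0,0.7],[0,0,0,0,0.7],[0,0,0,0,0.7],[0,0,0,0,0.7]]]}}

```text
t: 5.73
position: [0.4641, -0.0799, 0.1931]
tool_rot: [3.141, -0.0, -1.943]
ft_force: [-0.2, -0.5, 0.6]
opening: 0.0395
```

```bash
python3 - <<'E'
from h import *
import cv2
s=r.sense();print(s['t'],s['position'],s['opening'])
t=np.array([.4637,-.0800,0]);d=t-s['position'];print(d@F,d@Y)
for n in("scene","top","wrist"):
    cv2.imwrite(f"pics/{n}4.png",cv2.convertScaleAbs(cams.snapshot(n)[:,:,::-1],alpha=1.5))
E
```

```text
5.7333 [ 0.46407028 -0.0799248   0.19313998] 0.03952618535307655
0.00020479226457527982 0.0003173612036692616
```

View pics/wrist4.png

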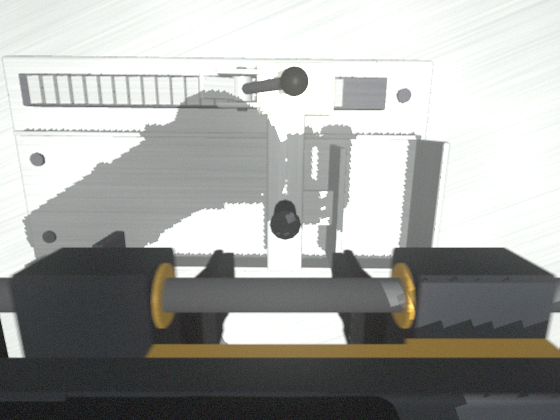

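View pics/scene4.png

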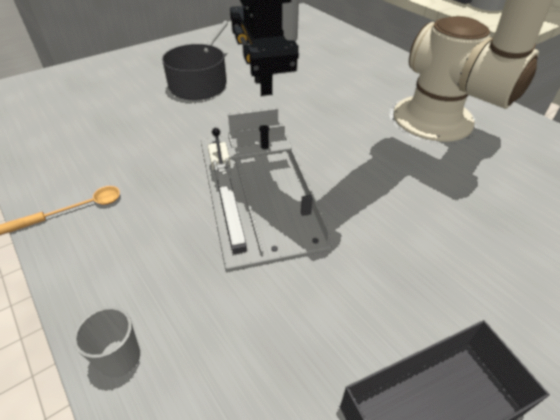

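```bash
python3 - <<'E'
from h import *
s=r.sense();p=wplane((285.5,222),.11,s);d=p-s['position'];print(p,d@F,d@Y,s['opening'])
E
```

```text
[ 0.46602806 -0.08197041  0.11      ] 0.0016927614592972854 -0.0020852719363443377 0.051427747849823464
```

Aligned within 2 mm. Descend and grip.

Request:
{"op": "play_rows", "data": {"increments": [[[0.001,-0.001,0,0,0.7],[0,0,0.022,0,0.7],[0,0,0.028,0,0.7],[0,0,0.028,0,0.7],[0,0,0.028,0,0.7],[0,0,0,0,0.7],[0,0,0,0,0.15],[0,0,0,0,0.15],[0,0,0,0,0.15],[0,0,0,0,0.15],[0,0,0,0,0.15],[0,0,0,0,0.15]]], "force": 10}}

```text
t: 6.88
position: [0.465, -0.0811, 0.0885]
tool_rot: [-3.14, 0.001, -1.943]
ft_force: [-0.7, 0.4, -0.1]
opening: 0.0289
```

Request:
{"op": "play_rows", "data": {"increments": [[[0,0,0,0,0.15],[0,0,0,0,0.15],[0,0,0,0,0.15],[-0.005,0,0,0,0.15],[-0.005,0,0,0,0.15],[-0.005,0,0,0,0.15],[-0.005,0,0,0,0.15],[-0.005,0,0,0,0.15],[-0.005,0,0,0,0.15]]]}}

```text
t: 7.63
position: [0.4761, -0.0528, 0.088]
tool_rot: [-3.141, -0.0, -1.943]
ft_force: [-0.2, -3.3, 5.1]
opening: 0.0208
```

Request:
{"op": "play_rows", "data": {"increments": [[[-0.006,0,0,0,0.15],[-0.006,0,0,0,0.15],[-0.006,0,0,0,0.15],[-0.006,0,0,0,0.15],[-0.006,0,0,0,0.15],[-0.006,0,0,0,0.15],[-0.006,0,0,0,0.15],[-0.006,0,0,0,0.15],[0,0,0,0,0.15]]]}}

```text
t: 8.38
position: [0.4946, -0.0069, 0.088]
tool_rot: [-3.139, 0.002, -1.942]
ft_force: [1.4, 1.0, 4.8]
opening: 0.0204
```

```bash
python3 - <<'E'
from h import *
import cv2
s=r.sense();print(s['t'],s['position'],s['ft_force'])
a=cv2.convertScaleAbs(cams.snapshot("scene")[:,:,::-1],alpha=1.5)[90:280,190:340]
cv2.imwrite("pics/sa5.png",cv2.resize(a,None,fx=3.1,fy=3.1,interpolation=2))
E
```

```text
8.3833 [ 0.49458913 -0.00693728  0.08799785] [1.43171981 0.9671506  4.83305252]
```

View pics/sa5.png

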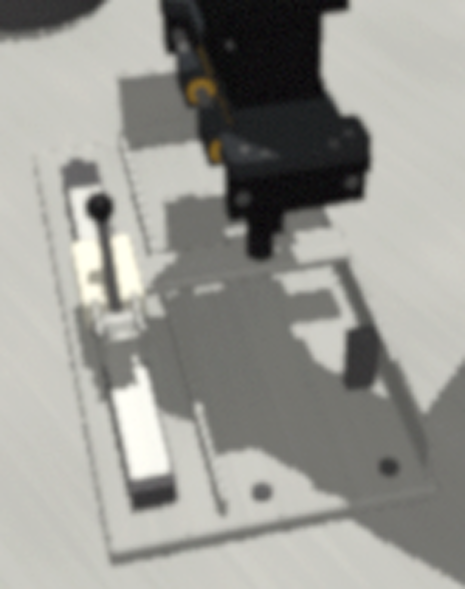

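Request:
{"op": "play_rows", "data": {"increments": [[[-0.005,0,0,0,0.15],[-0.005,0,0,0,0.15],[-0.005,0,0,0,0.15],[-0.005,0,0,0,0.15],[-0.005,0,0,0,0.15],[-0.004,0,0,0,0.15],[-0.004,0,0,0,0.15],[0,0,0,0,0.15]]]}}

```text
t: 9.1
position: [0.5067, 0.0233, 0.088]
tool_rot: [-3.139, 0.002, -1.942]
ft_force: [3.8, -0.7, 4.7]
opening: 0.0208
```

```bash
python3 - <<'E'
from h import *
import cv2
s=r.sense();print(s['t'],s['position'],s['ft_force'],s['ft_force']@F)
a=cv2.convertScaleAbs(cams.snapshot("scene")[:,:,::-1],alpha=1.5)[90:280,190:340]
cv2.imwrite("pics/sa6.png",cv2.resize(a,None,fx=3.1,fy=3.1,interpolation=2))
E
```

```text
9.1 [0.50672394 0.02334799 0.08804204] [ 3.753679   -0.68875566  4.68359235] -0.7251076331197653
```

View pics/sa6.png

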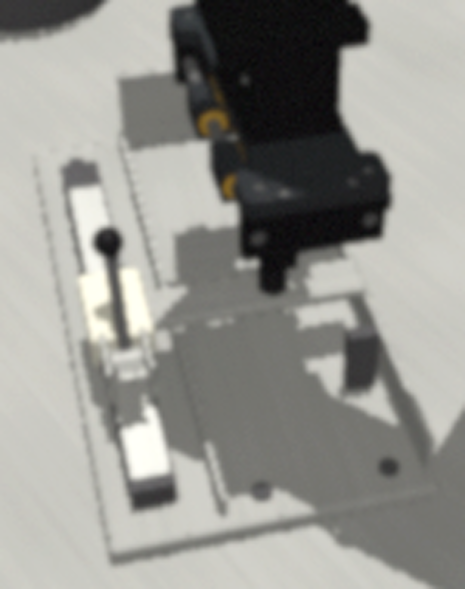

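Request:
{"op": "play_rows", "data": {"increments": [[[-0.004,0,0,0,0.15],[-0.004,-0.001,0,0,0.15],[-0.004,0,0,0,0.15],[-0.004,0,0,0,0.15],[-0.003,0,0,0,0.15],[0,0,0,0,0.15]]]}}

```text
t: 9.65
position: [0.5134, 0.0399, 0.088]
tool_rot: [-3.14, 0.001, -1.943]
ft_force: [2.6, -1.1, 6.7]
opening: 0.0206
```

Request:
{"op": "play_rows", "data": {"increments": [[[-0.003,0,0,0,0.15],[-0.003,0,0,0,0.15],[-0.003,0,0,0,0.15],[-0.003,0,0,0,0.15],[0,0,0,0,0.15]]]}}

```text
t: 10.07
position: [0.5167, 0.0489, 0.0879]
tool_rot: [3.141, -0.004, -1.942]
ft_force: [2.8, -9.8, 7.1]
opening: 0.0207
```

```bash
python3 - <<'E'
from h import *
import cv2
s=r.sense();print(s['t'],s['position'],s['ft_force'],s['ft_force']@F)
a=cv2.convertScaleAbs(cams.snapshot("scene")[:,:,::-1],alpha=1.5)[90:280,190:340]
cv2.imwrite("pics/sa7.png",cv2.resize(a,None,fx=3.1,fy=3.1,interpolation=2))
E
```

```text
10.0667 [0.51668805 0.04887954 0.08788652] [ 2.81496356 -9.83722619  7.12065174] 8.133810849403277
```

View pics/sa7.png

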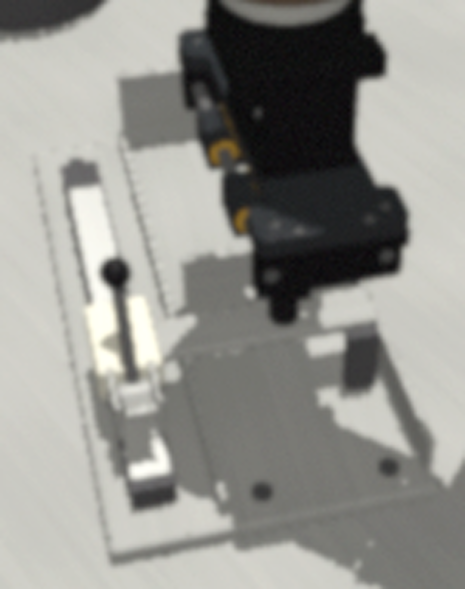

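Request:
{"op": "play_rows", "data": {"increments": [[[-0.002,0,0,0,0.15],[-0.002,0,0,0,0.15],[0,0,0,0,0.15],[0,0,0,0,0.15]]]}}

```text
t: 10.45
position: [0.5162, 0.0493, 0.0875]
tool_rot: [3.138, -0.01, -1.943]
ft_force: [3.1, -20.0, 8.1]
opening: 0.0207
```

Request:
{"op": "play_rows", "data": {"increments": [[[0.004,0,0,0,0.15],[0,0,0,0,0.5],[0,0,0,0,0.5],[0,0,0,0,0.5],[0,0,0,0,0.5],[0,0,0,0,0.5],[0,0,0,0,0.5]]]}}

```text
t: 11.03
position: [0.5167, 0.051, 0.0871]
tool_rot: [3.141, -0.0, -1.943]
ft_force: [-0.6, 0.5, 0.0]
opening: 0.0425
```

Request:
{"op": "play_rows", "data": {"increments": [[[0,0,-0.01,0,0.5],[0,0,-0.02,0,0.5],[0,0,-0.03,0,0.5],[0,0,-0.03,0,0.5],[0,0,-0.03,0,0.5],[0,0,0,0,0.5],[0,0,0,0,0.5]]]}}

```text
t: 11.62
position: [0.518, 0.0512, 0.2103]
tool_rot: [-3.138, 0.004, -1.943]
ft_force: [0.1, 0.2, 0.3]
opening: 0.0435
```

```bash
python3 - <<'E'
from h import *
import cv2
s=r.sense();print(s['t'],s['position'],s['ft_force'],s['opening'])
for n in("scene","wrist"):
    cv2.imwrite(f"pics/{n}8.png",cv2.convertScaleAbs(cams.snapshot(n)[:,:,::-1],alpha=1.5))
a=cv2.imread("pics/scene8.png")[90:280,190:340]
cv2.imwrite("pics/sa8.png",cv2.resize(a,None,fx=3.1,fy=3.1,interpolation=2))
E
```

```text
11.6167 [0.5180312  0.0512103  0.21029608] [0.08282378 0.15142426 0.27804571] 0.04349488304153532
```

View pics/sa8.png

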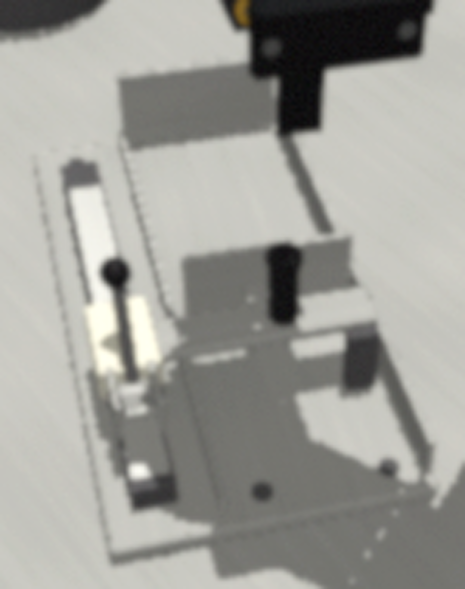

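View pics/wrist8.png

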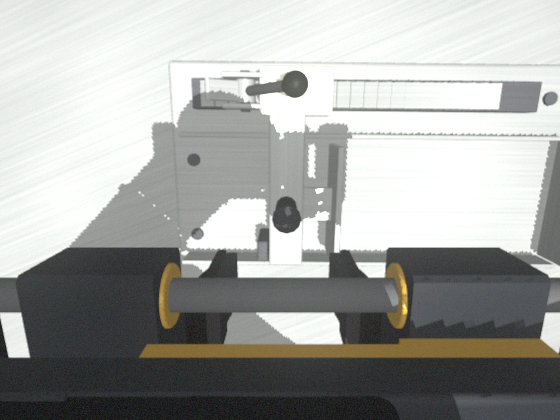

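```bash
python3 - <<'E'
from h import *
s=r.sense();g=wplane((286.5,217),.11,s);b=wplane((294.5,84),.11,s);print(g,b,(b-g)@F,(b-g)@-Y)
print(r.hand_in())
E
```

```text
[0.51739137 0.04755877 0.11      ] [0.60111551 0.00929528 0.11      ] 0.005147715611273652 0.09187507949596699
the job is handed in; nothing more can be done
None
```

I flipped the pawl off the teeth and drew the pusher back about 140 mm to its rear stop, then handed the job in. It reported no verdict.

- **Pawl:** I pushed the ball forward with the closed fingers. The ball ended about 70 mm forward, where the task describes about 73 mm. After the pull it still measured 5 mm ahead of the grip post, where it had been 62 mm behind before the flip, so the pawl is still flipped.
- **Pusher:** I gripped the post at 10 N and pulled. It stalled, and the force along the pull rose from about 3 N to about 20 N, the sign that it was against the stop. The last pictures show the bar against the stop block.
- **Release:** The gripper was opened and lifted about 120 mm clear, with wrist force near zero. The clock stood at about 11.7 s at hand-in.

The camera measurements disagreed with each other by 2–4 mm. Sideways and upward forces of up to about 8 N appeared during the pull, and I made a 1 mm sideways correction. No check failed.

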